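# Load the sample tube and hold the magnets up on the bead separator

## Task

Take the sample tube with the orange cap out of the green rack and lower it, without dropping it, into a free hole of the magnetic separator until it is fully seated, and let go of it. Then swing the separator's red-handled cam lever up to the cam's highest lift, where the lever stands straight up and the magnets are fully raised, and hold it there: finish with the fingers still holding the lever, because it springs back when let go. Leave the other tubes and everything else on the bench where they are.

Things in the scene. Friction and masses are not known exactly. Their poses are not given: they have to be found in the camera images.
- sample: the sample tube, the only one with an ORANGE cap: rigid white 15 ml tube, 120 mm long with cap, 18 to 33 g; body 17 mm in diameter, lowest 22 mm tapering to a flat tip 7 mm across; cap 22 mm in diameter, the top 15 mm. Origin: centre of the tip; z up the axis. Starts upright in one of the rack's four small places, tip 6 mm and cap top 126 mm above the bench. Take it by the cap, lift it straight out.
- rack: fixed green tube rack, 136 (x) x 174 (y) x 70 mm high; origin under its centre. Square 19 mm holes for 15 ml tubes in a row at x = -34, y = -60, -20, 20, 60 mm; 32 mm holes for 50 ml tubes at x = 34, y = -50, 0, 50 mm. Tips stand 6 mm above the bench.
- separator: fixed magnetic separator: blue aluminium base 120 (x) x 176 (y) mm, end cheeks at y = +-84, 60 mm wide in x, 100 mm high; white deck between them, 44 mm wide, top at 100 mm, with 4 round holes of 19 mm, 36 mm deep, 40 mm apart along y at x = 0; a tip seat (pocket 15 mm wide, 6 mm deep) under each. Origin under its centre. Black magnet bar on the +x side of the row, lever outside the -y cheek.
- lever (a joint): cam lever angle, rad. 0: down on its rest stop, pointing to the separator's -x, 20 degrees above level. Grows as the handle swings up and over to +x; at 1.222 the lever is straight up, the cam at its highest lift; beyond, to the far stop at 1.75, the magnets sink again. A return spring (2 to 4 N at the handle) drives it back to 0 when let go; no catch.
- cam_lever: the lever with its brass cam (an eccentric disc), flat steel arm (14 x 6 mm) and red round handle bar, 16 mm in diameter, 48 mm long, sticking out level along the separator's -y. Origin on the hinge axis at the cheek's outer face; z runs along the arm from hinge to handle (vertical at the highest lift), y is the hinge axis, parallel to the separator's y. Handle axis 100 mm from the hinge axis.
- handle (a point): middle of the red handle bar, moving with the lever (z = 100, y = -42 mm in cam_lever); 70 mm above the bench with the lever down, 136 mm at the highest lift. The bar can be pinched from above, fingers on its -x and +x sides, and may turn between them as the lever swings. The steel arm lies 24 to 30 mm from this point, towards +y.
- pivot (a point): point on the hinge axis, level with the middle of the handle bar: centre of the circle of radius 100 mm on which handle moves in the separator's x-z plane. Fixed in the separator at x = 19.5, y = -130, z = 36 mm.
- magnets (a joint): lift of the black magnet bar, m: 0 down (below the tube tips) to 0.020 at the cam's highest lift (beside the tube tips). Driven by the lever alone, through an eccentric brass disc under a roller: the lift flattens out near the top, so the lever's angle shows the highest point better.
- seat0 (a point): floor of the separator's tip seat under hole 0 (separator x = 0, y = -60 mm, z = 36 mm), where the origin of a fully seated tube comes to lie; the deck's mouth is 64 mm above it. Two of the four holes are already taken by blue-capped tubes, and which two varies.
- seat1 (a point): floor of the separator's tip seat under hole 1 (separator x = 0, y = -20 mm, z = 36 mm), where the origin of a fully seated tube comes to lie; the deck's mouth is 64 mm above it. Two of the four holes are already taken by blue-capped tubes, and which two varies.
- seat2 (a point): floor of the separator's tip seat under hole 2 (separator x = 0, y = 20 mm, z = 36 mm), where the origin of a fully seated tube comes to lie; the deck's mouth is 64 mm above it. Two of the four holes are already taken by blue-capped tubes, and which two varies.
- seat3 (a point): floor of the separator's tip seat under hole 3 (separator x = 0, y = 60 mm, z = 36 mm), where the origin of a fully seated tube comes to lie; the deck's mouth is 64 mm above it. Two of the four holes are already taken by blue-capped tubes, and which two varies.
- tube_b: capped 15 ml tube like sample but with a blue cap; same size and origin. A bystander, to be left where it stands. In the rack.
- tube_c: capped 15 ml tube like sample but with a blue cap; same size and origin. A bystander, to be left where it stands. In the rack.
- tube_d: capped 15 ml tube like sample but with a blue cap; same size and origin. A bystander, to be left where it stands. In the separator.
- tube_e: capped 15 ml tube like sample but with a blue cap; same size and origin. A bystander, to be left where it stands. In the separator.
- tube_50: capped 50 ml tube, 29 mm in diameter, blue cap 34 mm in diameter, 115 mm long, in the rack's row of large holes; origin at the centre of its tip. A bystander.
- reagent: clear reagent bottle with a blue cap, 64 mm in diameter, 130 mm high, standing behind the work; origin under its centre. A bystander.
- jar: amber glass jar with a white lid, 56 mm in diameter, 75 mm high; origin under its centre. A bystander.
- timer: flat white bench timer, 62 x 62 x 14 mm; origin under its centre. A bystander.
- marker: black marker pen with a red cap, 137 mm long, 15 mm thick, lying on the bench; origin on the bench under its middle. A bystander.

How it is judged:
On the way, in this order (a step that is already met when the one before it is completed fails the run):
1. the orange-capped tube stands fully seated in a free hole of the separator and the fingers have let go of it ((distance between sample and seat0 below 0.005 m or distance between sample and seat1 below 0.005 m or distance between sample and seat2 below 0.005 m or distance between sample and seat3 below 0.005 m) and angle between sample's own z axis and vertical below 0.09 rad and contact force between the fingers and sample below 0.05 N), for 0.2 s.
2. the fingers have swung the cam lever to its highest lift, with the magnets fully raised ((distance between sample and seat0 below 0.005 m or distance between sample and seat1 below 0.005 m or distance between sample and seat2 below 0.005 m or distance between sample and seat3 below 0.005 m) and angle between sample's own z axis and vertical below 0.09 rad and value of joint magnets above 0.0185 m and value of joint lever between 1.045 and 1.4 rad and contact force between the fingers and cam_lever above 0.5 N), for 0.3 s.
At the end, for the whole second after the job is handed in: the orange-capped tube stands let go in a separator hole, tip within 5 mm of its seat, within 5 degrees of upright; the magnets are lifted at least 18.5 of 20 mm and the lever is within 10 degrees of straight up, steady, and the fingers still hold or press the lever (over 0.5 N) (all of step 2 and contact force between the fingers and sample below 0.05 N and velocity of joint lever between -0.1 and 0.1 rad/s and linear speed of sample below 0.03 m/s); the arm keeps its last pose, push and grip.
It fails at once if the sample tube is dropped: it falls faster than 0.6 m/s with no finger on it (linear speed of sample above 0.6 m/s and contact force between the fingers and sample below 0.05 N).
It fails at once if another tube is moved more than 20 mm, a bottle, jar or timer more than 30 mm, or the marker more than 40 mm (distance of any of tube_b, tube_c, tube_d, tube_e, tube_50 from where it was at the start of the episode above 0.02 m or distance of any of reagent, jar, timer from where it was at the start of the episode above 0.03 m or distance of marker from where it was at the start of the episode above 0.04 m).
It also fails if it takes over 59 s, if anything falls off the work surface, if the arm or the gripper's body presses on something with over 40 N, if the wrist force passes 120 N, or if a joint passes its speed limit or range.

## Robot

A 6-joint arm with a two-finger parallel gripper is mounted at the origin on the work surface. World frame = base frame: x ahead of the robot, y to its left, z up, the work surface at z = 0. Lengths are in m, angles in rad, forces in N, time in s.
With the tool pointing down it reaches from about 0.25 to 0.8 m from the base axis. Payload 3.9 kg.
Tool frame: the origin (TCP) lies at the very end of the fingers, on their centre line; the grasp point (between the pads) lies 19 mm behind it; z points along the fingers, y is the line along which they close (so a half turn about z gives the same grasp; the last joint's range is limited). The gripper opens to 85 mm and grips with 20 to 120 N. Pads are 22 mm wide; open, the fingers measure 114 mm over their backs; the gripper's body (76 mm by 85 mm) begins 54 mm behind the grasp point. The pads swing forward as they close: fully open they stand 13 mm farther back than shut.
Start: joints at [0, 0.26, -0.138, 1.173, 0, 1.571], TCP at [0.525, -0, 0.231] pointing down, gripper open.
Joint ranges: [-2.78, 2.78], [-0.83, 1.72], [-1.28, 1.37], [-1.9, 2.12], [-1.57, 1.48], [-3.14, 3.14]. Speed limits (rad/s): [2.57, 2.57, 3.14, 3.14, 3.14, 3.14].

## Interface

Orientations are given as a unit quaternion [w, x, y, z].
In Python, from bench import status, optics, robot gives the robot as it stands. The module is installed in compiled form; this text tells all that it offers.
- The arm moves only by the shell command python3 -m inch 'ROWS' [FORCE]. ROWS is JSON, a list of rows, each a list of 3 entries, a list of its own where there are three numbers: the shift along the tool's x, y, z in m, then the turn, a rotation vector about the tool's x, y, z in degrees, then the gripper's target within -1 to 1 (fully open at 1, half-way at 0, shut at -1). In form: [[[x, y, z], [ax, ay, az], claw], ...]. A call has 1 to 8 rows; each row shifts and turns the commanded pose from where the row before left it, along the tool's axes as they then stand; what a row does not reach is not made up. A row lasts 1/12 s, in which the tool goes at most 41.7 mm and 7.16 degrees, less where a joint would pass 70% of its speed; a pose out of reach is approached as far as the arm can. A call is refused whole if a number of a shift passes 0.0417 or a number of a turn 7.16, either way. A call with a gripper value outside its range is refused whole. The fingers move at their own pace and stop on an object; FORCE is the grip in N (left out, the last holds). Time passes only in rows, so rows that do not move let the fingers close. It gives the time, the measured TCP pose, the force, the opening and the grip force at its end, in the units of the state.
- status.observe(): the state, without advancing time (a new reading comes with each control period).
- optics.read_camera(name): name is "scene" or "side" or "wrist"; returns a dict with "frame" (420x560x3 uint8, red, green, blue), "depth" (420x560 float32, m along the optical axis (not along the pixel's ray), 0 where there is no reading), "vfov" (degrees; the focal length in pixels is half the picture's height over the tangent of half this angle, whatever the lens; pixels are square), "cx", "cy" (the principal point, pixels), "R" (3x3) and "t" (3): a world point X has camera coordinates R X + t. Camera axes: x right, y down, z forward; pixel columns grow to the right and rows downward; lengths in m; the calibration is good to about 2 mm. The wrist camera is an equidistant fisheye: a pixel r from the principal point sees the ray r / f radians off the axis. A picture is of the moment at which its call begins.
- robot.close_job(): hands the job in; it is judged then, once.
The state is a dict: "t": time; "joint_pos": joint angles; "joint_vel": joint speeds; "joint_torque": joint torques, N m; "tool_pos": TCP position; "ee_rot": TCP orientation; "contact_force": force on the tool from outside, world axes, zero at the start; "moment": the same for the moment, N m; "opening": opening from 0.0 (shut) to 1.0 (fully open); "finger_force": force on a finger pad.
Only numpy, scipy, OpenCV 4.12 (cv2) and the standard library are available. Lean on these libraries where they do the work, as an engineer would, in place of code of your own. Each camera call takes 0.05 s, during which the arm holds its last target. There are 200 camera calls.

## Working session

There is one attempt and no reset: what is moved stays moved. The work goes in short steps, Python scripts to look and compute and a shell command to move; the robot and the scene stay as the last step left them, time stands still between calls to the robot, and variables do not carry over. Pictures are saved under pics/ and viewed, at most 10 in all, crops included, and the job is handed in when it is done.

```bash
mkdir -p pics; cat > h.py <<'E'
import numpy as np, cv2
from bench import status, optics
def cam(n):
    c=optics.read_camera(n); c['f']=c['frame'].shape[0]/2/np.tan(np.radians(c['vfov']/2)); return c
def save(c,name): cv2.imwrite('pics/'+name,c['frame'][:,:,::-1])
def ray(c,u,v,fish=False):
    a=np.array([u-c['cx'],v-c['cy']],float)
    if fish:
        r=np.hypot(*a); th=r/c['f']; d=np.r_[a/max(r,1e-9)*np.sin(th),np.cos(th)]
    else: d=np.r_[a/c['f'],1]
    R=np.array(c['R']); return -R.T@np.array(c['t']), R.T@d
def onz(c,u,v,z,fish=False):
    o,d=ray(c,u,v,fish); return o+d*(z-o[2])/d[2]
def cloud(c):
    h,w=c['depth'].shape; u,v=np.meshgrid(np.arange(w),np.arange(h)); z=c['depth']
    P=np.stack([(u-c['cx'])/c['f']*z,(v-c['cy'])/c['f']*z,z],-1)
    return (P-np.array(c['t']))@np.array(c['R'])
def st():
    s=status.observe(); print({k:np.round(s[k],4).tolist() for k in ('t','joint_pos','tool_pos','ee_rot','contact_force','opening','finger_force')})
E
python3 - <<'E'
from h import *
st()
ims=[]
for n in ('scene','side','wrist'):
    c=cam(n); save(c,n+'0.png'); print(n,c['vfov'],np.round(-np.array(c['R']).T@c['t'],3),np.round(c['R'],2).tolist())
    np.save(n+'0.npy',c,allow_pickle=True)
E
```

```text
{'t': 0.0, 'joint_pos': [0.0, 0.2607, -0.1394, 1.1727, -0.0, 1.5708], 'tool_pos': [0.5243, 0.0, 0.2304], 'ee_rot': [-0.0007, 0.7071, 0.7071, -0.0007], 'contact_force': [-0.014, 1.0274, 0.172], 'opening': 0.9965, 'finger_force': 0.0}
scene 56.62745896723783 [1.424 0.008 0.915] [[-0.1, 1.0, 0.02], [0.68, 0.08, -0.73], [-0.73, -0.06, -0.68]]
side 46.55740425968056 [0.353 0.912 0.771] [[-0.98, -0.2, 0.02], [-0.14, 0.56, -0.82], [0.15, -0.81, -0.57]]
wrist 65.70646984690485 [0.525 0.07  0.373] [[1.0, -0.0, -0.0], [-0.0, -0.96, 0.28], [-0.0, -0.28, -0.96]]
```

View pics/scene0.png

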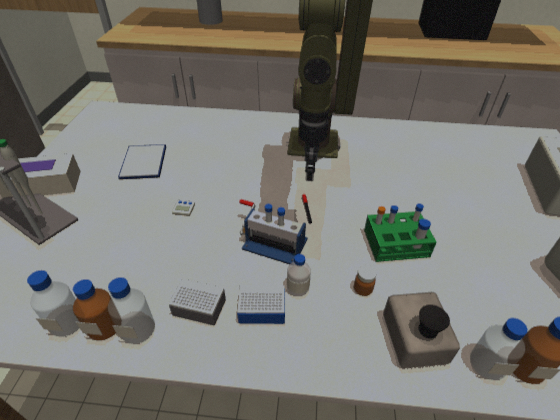

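View pics/side0.png

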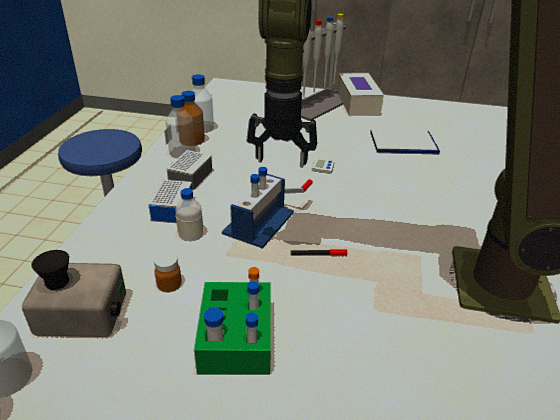

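View pics/wrist0.png

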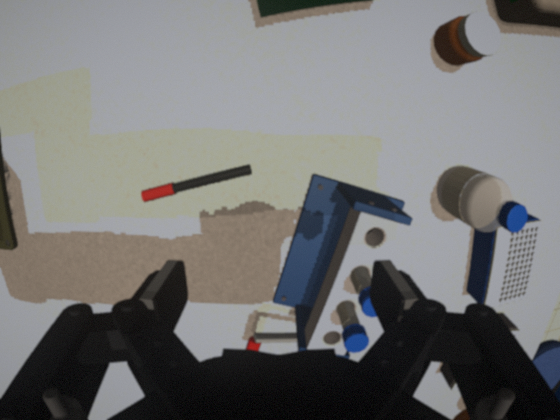

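The scene view shows the orange cap at about (381,211) in the rack on the right. The separator is at (275,235) with a red handle at (247,203). The side view has the orange cap at (254,273). The wrist view shows separator holes free at (375,237) and (332,338), which are the end holes 3 and 0. The blue tubes are in holes 1 and 2.

```bash
python3 - <<'E'
from h import *
def blobs(c,lo,hi,mn=12):
    hsv=cv2.cvtColor(c['frame'],cv2.COLOR_RGB2HSV); m=cv2.inRange(hsv,lo,hi)
    n,l,s,ce=cv2.connectedComponentsWithStats(m); return [(s[i,4],ce[i],l==i) for i in range(1,n) if s[i,4]>=mn]
for n in ('scene','side'):
    c=np.load(n+'0.npy',allow_pickle=True).item(); P=cloud(c); c['P']=P
    for nm,lo,hi in (('orange',(6,150,100),(16,255,255)),('red',(0,150,100),(4,255,255)),('blue',(104,150,90),(118,255,255))):
        for a,ce,m in blobs(c,lo,hi):
            Q=P[m]; Q=Q[np.isfinite(Q).all(1)]; med=np.median(Q,0)
            if 0.2<med[0]<0.95 and abs(med[1])<0.55: print(n,nm,a,ce.round(1),'med',med.round(3),'hi',np.percentile(Q,[5,95],0).round(3).tolist())
    # rack: green at z 70; separator top at z 100
    hsv=cv2.cvtColor(c['frame'],cv2.COLOR_RGB2HSV)
    g=cv2.inRange(hsv,(45,100,40),(75,255,255))>0
    for nm,m in (('rack',g&(abs(P[...,2]-.07)<.006)),('septop',(abs(P[...,2]-.1)<.008)&(abs(P[...,0]-.6)<.2)&(abs(P[...,1]+.1)<.17))):
        Q=P[m][:,:2].astype(np.float32)*1000
        n_,l,s,_=cv2.connectedComponentsWithStats(m.astype(np.uint8)); i=1+s[1:,4].argmax(); Q=P[l==i][:,:2].astype(np.float32)*1000
        print(n,nm,len(Q),cv2.minAreaRect(Q),P[l==i][:,2].mean())
E
```

```text
scene orange 27 [381.6 208.9] med [0.535 0.225 0.13 ] hi [[0.524, 0.216, 0.126], [0.54, 0.232, 0.133]]
scene orange 454 [ 92.4 306. ] med [ 0.949 -0.48   0.121] hi [[0.923, -0.509, 0.11], [0.966, -0.462, 0.135]]
scene red 22 [304.4 198.1] med [ 0.383 -0.013  0.019] hi [[0.364, -0.018, 0.016], [0.397, -0.006, 0.022]]
scene red 43 [246.1 202.4] med [ 0.494 -0.195  0.079] hi [[0.488, -0.218, 0.073], [0.501, -0.177, 0.083]]
scene blue 27 [268.1 206.3] med [ 0.594 -0.111  0.159] hi [[0.584, -0.119, 0.157], [0.6, -0.103, 0.161]]
scene blue 22 [419.6 205.9] med [0.507 0.341 0.13 ] hi [[0.498, 0.333, 0.126], [0.515, 0.348, 0.133]]
scene blue 22 [394.5 207.7] med [0.524 0.263 0.129] hi [[0.517, 0.256, 0.127], [0.53, 0.271, 0.133]]
scene blue 31 [281. 210.] med [ 0.606 -0.073  0.159] hi [[0.595, -0.081, 0.156], [0.612, -0.064, 0.161]]
scene blue 64 [424.2 222.8] med [0.576 0.344 0.125] hi [[0.563, 0.332, 0.122], [0.587, 0.357, 0.128]]
scene blue 76 [299.1 258.1] med [ 0.757 -0.009  0.133] hi [[0.745, -0.02, 0.13], [0.767, 0.002, 0.135]]
scene blue 212 [117.6 285. ] med [ 0.931 -0.408  0.193] h
[... 1776 characters left out ...]
576, -0.063, 0.011]]
side blue 37 [227.5 229.2] med [ 0.663 -0.033  0.009] hi [[0.656, -0.055, 0.007], [0.671, -0.022, 0.011]]
side blue 74 [252.7 284.9] med [0.521 0.262 0.125] hi [[0.513, 0.253, 0.123], [0.529, 0.271, 0.127]]
side blue 209 [213.1 314.5] med [0.572 0.345 0.12 ] hi [[0.559, 0.332, 0.118], [0.585, 0.359, 0.122]]
side blue 95 [251.2 317.3] med [0.504 0.341 0.125] hi [[0.495, 0.332, 0.123], [0.512, 0.35, 0.127]]
side rack 3583 ((549.8690185546875, 289.3892822265625), (134.84254455566406, 177.92971801757812), 12.464619636535645) 0.06889231886863727
side septop 668 ((592.853515625, -90.94485473632812), (180.5299072265625, 62.37627410888672), 70.74577331542969) 0.09825264318851716
```

```bash
python3 -m inch '[[[0.0375,0.001,0],[0,0,0],0.6],[[0.0375,0.001,0],[0,0,0],0.6],[[0.0375,0.001,0],[0,0,0],0.6],[[0.0375,0.001,0],[0,0,0],0.6],[[0.0375,0.001,0],[0,0,0],0.6],[[0.0375,0.001,0],[0,0,0],0.6],[[0,0,0],[0,0,-6.25],0.6],[[0,0,0],[0,0,-6.25],0.6]]'
python3 -m inch '[[[0,0,0.02],[0,0,0],0.6],[[0,0,0.02],[0,0,0],0.6],[[0,0,0],[0,0,0],0.6]]'
python3 - <<'E'
from h import *
st(); c=cam('wrist'); save(c,'wrist1.png'); np.save('wrist1.npy',c,allow_pickle=True)
hsv=cv2.cvtColor(c['frame'],cv2.COLOR_RGB2HSV)
for nm,lo,hi in (('or',(6,150,90),(17,255,255)),('bl',(104,150,80),(118,255,255))):
    n,l,s,ce=cv2.connectedComponentsWithStats(cv2.inRange(hsv,lo,hi))
    for i in range(1,n):
        if s[i,4]>80: print(nm,s[i],ce[i].round(1),onz(c,*ce[i],.124,True).round(4))
E
```

```text
t: 0.82
tool_pos: [0.5306, 0.2275, 0.2305]
ee_rot: [-0.0, 0.622, 0.783, -0.0]
contact_force: [-0.1, -0.7, -0.1]
opening: 0.796
finger_force: 0.0
t: 1.07
tool_pos: [0.5284, 0.2242, 0.1873]
ee_rot: [-0.002, 0.626, 0.78, -0.003]
contact_force: [-0.9, 0.6, -0.2]
opening: 0.804
finger_force: 0.0
{'t': 1.0667, 'joint_pos': [0.4012, 0.3698, -0.094, 1.1143, -0.0, 1.7535], 'tool_pos': [0.5284, 0.2242, 0.1873], 'ee_rot': [-0.0017, 0.6258, 0.78, -0.0033], 'contact_force': [-0.9089, 0.6098, -0.2337], 'opening': 0.8041, 'finger_force': 0.0}
or [266 206  33  36 920] [282.  224.3] [0.5306 0.2246 0.124 ]
or [438 257  34  23 178] [454.5 264.3] [0.6693 0.2206 0.124 ]
bl [266  28  34  32 908] [282.4  43.6] [0.5053 0.3393 0.124 ]
bl [ 362   41   47   49 1810] [385.1  64.6] [0.5717 0.3432 0.124 ]
bl [265 149  35  36 949] [282.  166.6] [0.5221 0.2624 0.124 ]
```

View pics/wrist1.png

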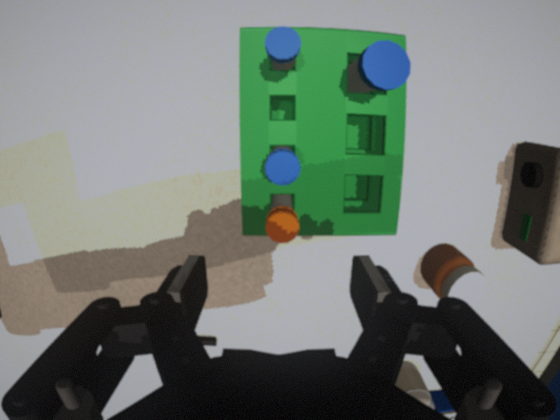

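The wrist view confirms the orange cap at (282,224), centred between the fingers and in line with the row. I'll descend and grip it.

```bash
python3 -m inch '[[[0,0.002,0.022],[0,0,0],0.4],[[0,0,0.022],[0,0,0],0.2],[[0,0,0.022],[0,0,0],0.2],[[0,0,0.021],[0,0,0],0.2],[[0,0,0],[0,0,0],0.2],[[0,0,0],[0,0,0],-1],[[0,0,0],[0,0,0],-1],[[0,0,0],[0,0,0],-1]]' 40
python3 -m inch '[[[0,0,0],[0,0,0],-1],[[0,0,0],[0,0,0],-1],[[0,0,0],[0,0,0],-1]]'
```

```text
t: 1.78
tool_pos: [0.5341, 0.2259, 0.1064]
ee_rot: [0.001, 0.626, 0.78, 0.001]
contact_force: [-1.3, -1.1, 2.1]
opening: 0.245
finger_force: 39.0
t: 2.03
tool_pos: [0.534, 0.2259, 0.1063]
ee_rot: [0.001, 0.626, 0.78, 0.001]
contact_force: [-0.6, -0.7, 7.1]
opening: 0.24
finger_force: 39.3
```

```bash
python3 -m inch '[[[0,0,0],[0,0,0],0.2],[[0,0,0],[0,0,0],0.2],[[0,0,0],[0,0,0],0.2],[[0,0,0.007],[0,0,0],0.2],[[0,0,0],[0,0,0],0.2],[[0,0,0],[0,0,0],0.2]]'
python3 - <<'E'
from h import *
c=cam('side'); save(dict(frame=cv2.resize(c['frame'][200:380,180:340],None,fx=3,fy=3)),'side1.png'); st()
E
```

```text
t: 2.53
tool_pos: [0.5322, 0.2251, 0.0964]
ee_rot: [-0.0, 0.626, 0.78, -0.001]
contact_force: [0.0, -0.2, 0.4]
opening: 0.599
finger_force: 0.0
{'t': 2.5833, 'joint_pos': [0.4002, 0.4366, -0.2394, 0.896, -0.0, 1.7528], 'tool_pos': [0.5325, 0.2252, 0.0967], 'ee_rot': [-0.0003, 0.6259, 0.7799, -0.0006], 'contact_force': [-0.7098, -0.0621, 0.7161], 'opening': 0.5951, 'finger_force': 0.0}
```

View pics/side1.png

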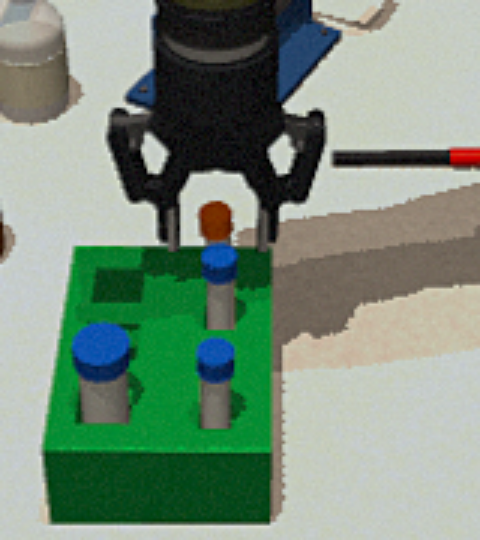

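The cap, at (215,222) in the crop, sits between the open fingers and they clear the rack. I'll grip it here.

```bash
python3 -m inch '[[[0,0,0],[0,0,0],-1],[[0,0,0],[0,0,0],-1],[[0,0,0],[0,0,0],-1],[[0,0,0],[0,0,0],-1],[[0,0,0],[0,0,0],-1]]' 50
python3 -m inch '[[[0,0,-0.01],[0,0,0],-1],[[0,0,-0.02],[0,0,0],-1],[[0,0,0],[0,0,0],-1]]'
```

```text
t: 3.0
tool_pos: [0.5329, 0.2254, 0.0975]
ee_rot: [-0.0, 0.626, 0.78, 0.0]
contact_force: [-0.2, 0.8, 1.0]
opening: 0.239
finger_force: 48.7
t: 3.25
tool_pos: [0.5349, 0.2263, 0.1309]
ee_rot: [0.001, 0.626, 0.78, 0.002]
contact_force: [-1.5, 0.3, 1.6]
opening: 0.236
finger_force: 49.6
```

```bash
python3 -m inch '[[[0,0,-0.03],[0,0,0],-1],[[0,0,-0.03],[0,0,0],-1],[[0,0,-0.03],[0,0,0],-1],[[0,0,-0.01],[0,0,7.1],-1],[[0,0,0],[0,0,7.1],-1],[[0,0,0],[0,0,7.1],-1],[[0,0,0],[0,0,7.1],-1],[[0,0,0],[0,0,0],-1]]'
cat >> h.py <<'E'
from scipy.spatial.transform import Rotation as Ro
def totool(w,target=None):
    s=status.observe(); q=s['ee_rot']; R=Ro.from_quat([q[1],q[2],q[3],q[0]])
    d=np.array(w)-s['tool_pos'] if target is None else np.array(w)
    y=R.apply([0,1,0]); z=R.apply([0,0,1])
    print('tool delta',R.inv().apply(d).round(4),'y yaw',np.degrees(np.arctan2(y[1],y[0])).round(2),'z',z.round(4))
E
python3 -c "
from h import *
totool([0.614,-0.035,0.2304]);st()"
```

```text
t: 3.92
tool_pos: [0.533, 0.2254, 0.2275]
ee_rot: [0.0, 0.799, 0.602, 0.0]
contact_force: [0.1, -0.1, -0.1]
opening: 0.234
finger_force: 49.8
tool delta [-0.228   0.1497 -0.0029] y yaw -16.01 z [ 4.e-04  2.e-04 -1.e+00]
{'t': 3.9167, 'joint_pos': [0.4001, 0.3538, -0.0121, 1.2045, 0.0, 2.2504], 'tool_pos': [0.533, 0.2254, 0.2275], 'ee_rot': [0.0, 0.7987, 0.6017, 0.0002], 'contact_force': [0.0648, -0.0892, -0.1311], 'opening': 0.2341, 'finger_force': 49.7625}
```

```bash
python3 -m inch '[[[-0.0285,0.0187,0],[0,0,0],-1],[[-0.0285,0.0187,0],[0,0,0],-1],[[-0.0285,0.0187,0],[0,0,0],-1],[[-0.0285,0.0187,0],[0,0,0],-1],[[-0.0285,0.0187,0],[0,0,0],-1],[[-0.0285,0.0187,0],[0,0,0],-1],[[0,0,0],[0,0,0],-1],[[0,0,0],[0,0,0],-1]]'
python3 - <<'E'
from h import *
totool([0.614,-0.035,0.2304]); c=cam('wrist'); save(c,'wrist2.png'); np.save('wrist2.npy',c,allow_pickle=True)
E
```

```text
t: 4.58
tool_pos: [0.5943, 0.0285, 0.227]
ee_rot: [-0.0, 0.798, 0.602, -0.0]
contact_force: [-0.9, 0.8, -0.4]
opening: 0.236
finger_force: 49.8
tool delta [-0.0557  0.0364 -0.0034] y yaw -15.94 z [-3.e-04  2.e-04 -1.e+00]
```

View pics/wrist2.png

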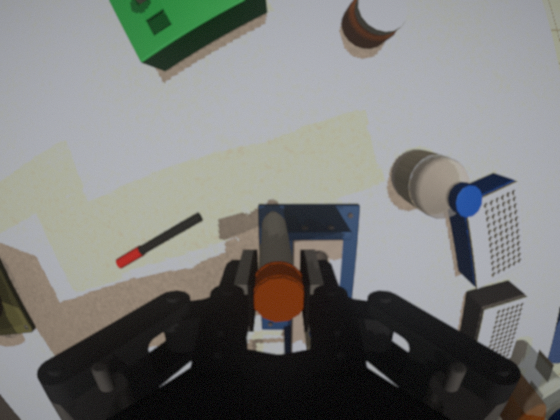

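The wrist view shows the held tube hiding the holes, but the base plate's edge from (262,205) to (358,205) is level, so the yaw is about -16°. I'll measure hole 3 from the first wrist image and check it against the tubes seen in the scene and side views.

```bash
python3 - <<'E'
from h import *
c=np.load('wrist0.npy',allow_pickle=True).item(); g=cv2.cvtColor(c['frame'],cv2.COLOR_RGB2GRAY)
for (u,v) in ((375,237),(332,338)):
    w=g[v-14:v+15,u-14:u+15]; m=(w<0.5*(w.min()+np.percentile(w,90))).astype(np.uint8)
    n,l,s,ce=cv2.connectedComponentsWithStats(m); i=l[14,14] or 1
    p=ce[i]+[u-14,v-14]; print(s[i],p.round(1),onz(c,*p,.1,True).round(4))
a,b=onz(c,375,237,.1,True),onz(c,332,338,.1,True); print(np.linalg.norm(a-b))
for n in ('scene','side'):
    c=np.load(n+'0.npy',allow_pickle=True).item()
    cc=[(268.1,206.3),(281,210)] if n=='scene' else [(262.3,168.7),(254.4,176.2)]
    print(n,[onz(c,*p,.152).round(4) for p in cc])
    cc=[onz(c,*p,.122).round(4) for p in ([(381.6,208.9)] if n=='scene' else [(253.1,272.7)])]; print('orange (wrist says .5306 .2246, tcp .533 .2254)',cc)
E
```

```text
[  4   5  20  19 271] [374.4 236.7] [ 0.6133 -0.0353  0.1   ]
[  6   8  16  12 142] [331.9 337.4] [ 0.5811 -0.1502  0.1   ]
0.11984825703691204
scene [array([ 0.5859, -0.1126,  0.152 ]), array([ 0.5976, -0.0735,  0.152 ])]
orange (wrist says .5306 .2246, tcp .533 .2254) [array([0.5255, 0.226 , 0.122 ])]
side [array([ 0.5922, -0.1172,  0.152 ]), array([ 0.6026, -0.0774,  0.152 ])]
orange (wrist says .5306 .2246, tcp .533 .2254) [array([0.5294, 0.2263, 0.122 ])]
```

```bash
python3 -m inch '[[[-0.0185,0.0123,0],[0,0,0],-1],[[-0.0185,0.0123,0],[0,0,0],-1],[[-0.0185,0.0123,0],[0,0,0],-1],[[0,0,0.015],[0,0,0],-1],[[0,0,0.005],[0,0,0],-1],[[0,0,0],[0,0,0],-1],[[0,0,0],[0,0,0],-1]]'
python3 - <<'E'
from h import *
totool([0.6145,-0.035,0.1275])
for n in ('scene','side'):
    c=cam(n); np.save(n+'2.npy',c,allow_pickle=True)
    im=c['frame'][190:280,220:330] if n=='scene' else c['frame'][150:260,200:320]
    save(dict(frame=cv2.resize(im,(400,400),interpolation=cv2.INTER_CUBIC)),n+'2.png')
cv2.imwrite('pics/both2.png',np.hstack([cv2.imread('pics/scene2.png'),cv2.imread('pics/side2.png')]))
E
```

```text
t: 5.22
tool_pos: [0.6135, -0.0318, 0.207]
ee_rot: [-0.001, 0.797, 0.604, -0.001]
contact_force: [0.1, -0.0, -0.2]
opening: 0.233
finger_force: 49.8
tool delta [-0.0028  0.002   0.0795] y yaw -15.76 z [-1.7e-03  5.0e-04 -1.0e+00]
```

View pics/both2.png

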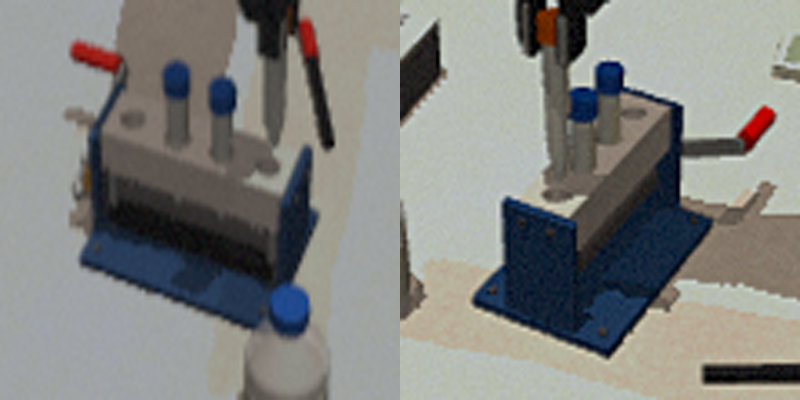

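The tube hangs vertical just above hole 3: the tip is at (272,140) in the left crop and the hole at about (266,160). Hole 0 is free as well. I'll make the small correction and lower it.

```bash
python3 -m inch '[[[-0.0028,0.002,0],[0,0,0],-1],[[0,0,0],[0,0,0],-1],[[0,0,0.01],[0,0,0],-1],[[0,0,0.008],[0,0,0],-1],[[0,0,0.008],[0,0,0],-1],[[0,0,0],[0,0,0],-1]]'
python3 -c "
from h import *
totool([0.6145,-0.035,0.1275])"
```

```text
t: 5.82
tool_pos: [0.6141, -0.0365, 0.1787]
ee_rot: [-0.001, 0.798, 0.602, -0.001]
contact_force: [0.8, -0.1, -0.6]
opening: 0.238
finger_force: 49.8
tool delta [0.0016 0.0001 0.0512] y yaw -15.9 z [-3.7e-03  2.0e-04 -1.0e+00]
```

```bash
python3 -m inch '[[[0.0008,0,0.008],[0,0,0],-1],[[0,0,0.01],[0,0,0],-1],[[0,0,0.01],[0,0,0],-1],[[0,0,0],[0,0,0],-1]]'
python3 -m inch '[[[0,0,0.008],[0,0,0],-1],[[0,0,0.004],[0,0,0],-1],[[0,0,0],[0,0,0],-1],[[0,0,0],[0,0,0],-1]]'
python3 -c "
from h import *
totool([0.6145,-0.035,0.1275])"
```

```text
t: 6.15
tool_pos: [0.6151, -0.0357, 0.1508]
ee_rot: [-0.001, 0.798, 0.603, -0.001]
contact_force: [1.0, 1.0, -1.1]
opening: 0.236
finger_force: 49.7
t: 6.48
tool_pos: [0.6155, -0.0357, 0.1411]
ee_rot: [-0.0, 0.798, 0.603, -0.0]
contact_force: [0.6, 0.7, 1.0]
opening: 0.242
finger_force: 49.7
tool delta [ 0.0004 -0.0012  0.0136] y yaw -15.9 z [-5.e-04  2.e-04 -1.e+00]
```

```bash
python3 -m inch '[[[0,-0.0005,0.005],[0,0,0],-1],[[0,0,0.003],[0,0,0],-1],[[0,0,0],[0,0,0],-1]]'
python3 -m inch '[[[0,0,0.003],[0,0,0],-1],[[0,0,0.0015],[0,0,0],-1],[[0,0,0],[0,0,0],-1],[[0,0,0],[0,0,0],-1]]'
python3 -c "
from h import *
totool([0.6145,-0.035,0.1275])"
```

```text
t: 6.73
tool_pos: [0.6153, -0.0356, 0.1329]
ee_rot: [0.0, 0.798, 0.603, 0.0]
contact_force: [1.6, -0.5, -1.0]
opening: 0.237
finger_force: 49.7
t: 7.07
tool_pos: [0.6152, -0.0356, 0.1286]
ee_rot: [0.0, 0.798, 0.603, -0.0]
contact_force: [0.8, 0.4, -1.4]
opening: 0.237
finger_force: 49.7
tool delta [ 0.0004 -0.0009  0.0011] y yaw -15.9 z [-0.e+00 -1.e-04 -1.e+00]
```

Entering the pocket with no contact force yet. I'll press on until it touches the floor.

```bash
python3 -m inch '[[[0,0,0.0015],[0,0,0],-1],[[0,0,0.001],[0,0,0],-1],[[0,0,0],[0,0,0],-1],[[0,0,0],[0,0,0],-1]]'
python3 -m inch '[[[0,0,0.001],[0,0,0],-1],[[0,0,0],[0,0,0],-1],[[0,0,0],[0,0,0],-1]]'
```

```text
t: 7.4
tool_pos: [0.6157, -0.0356, 0.1274]
ee_rot: [0.001, 0.798, 0.603, 0.001]
contact_force: [0.4, 0.7, 6.2]
opening: 0.235
finger_force: 50.3
t: 7.65
tool_pos: [0.6161, -0.0356, 0.1273]
ee_rot: [0.001, 0.798, 0.603, 0.001]
contact_force: [-0.6, 0.2, 9.9]
opening: 0.236
finger_force: 50.8
```

Contact at z = 0.1273, which matches full seating. Releasing and rising.

```bash
python3 -m inch '[[[0,0,0],[0,0,0],-0.1],[[0,0,0],[0,0,0],0.0],[[0,0,0],[0,0,0],0.1],[[0,0,0],[0,0,0],0.1],[[0,0,0],[0,0,0],0.1],[[0,0,-0.01],[0,0,0],0.1],[[0,0,-0.03],[0,0,0],0.1],[[0,0,-0.03],[0,0,0],0.1]]'
python3 -m inch '[[[0,0,-0.03],[0,0,0],0.1],[[0,0,0],[0,0,0],0.1],[[0,0,0],[0,0,0],0.1]]'
python3 - <<'E'
from h import *
c=cam('scene'); P=cloud(c)
hsv=cv2.cvtColor(c['frame'],cv2.COLOR_RGB2HSV)
n,l,s,ce=cv2.connectedComponentsWithStats(cv2.inRange(hsv,(6,150,90),(17,255,255)))
for i in range(1,n):
    if s[i,4]>10 and abs(ce[i][0]-290)<40: print(s[i],ce[i],np.median(P[l==i],0),P[l==i][:,2].max())
totool([0.4904,-0.2015,0.130]);st()
E
```

```text
t: 8.32
tool_pos: [0.6137, -0.0355, 0.195]
ee_rot: [-0.001, 0.798, 0.602, -0.002]
contact_force: [0.6, 0.5, -0.3]
opening: 0.548
finger_force: 0.0
t: 8.57
tool_pos: [0.6168, -0.0357, 0.2283]
ee_rot: [0.002, 0.798, 0.602, 0.002]
contact_force: [-0.2, 0.6, 0.3]
opening: 0.552
finger_force: 0.0
[291 212   7   8  40] [294.125 215.25 ] [ 0.62035352 -0.03345774  0.15776269] 0.9145054896402205
tool delta [-0.1939 -0.0752  0.0961] y yaw -15.9 z [ 1.9e-03 -1.0e-04 -1.0e+00]
{'t': 8.6167, 'joint_pos': [-0.0578, 0.42, 0.088, 1.2369, 0.0, 1.7905], 'tool_pos': [0.6156, -0.0356, 0.2263], 'ee_rot': [0.0006, 0.7981, 0.6025, 0.0007], 'contact_force': [-0.0497, -0.0624, -0.0538], 'opening': 0.5528, 'finger_force': 0.0}
```

The orange cap is at the same height as the seated neighbours. Now to the lever.

```bash
python3 -m inch '[[[-0.0323,-0.0125,0],[0,0,0],0.1],[[-0.0323,-0.0125,0],[0,0,0],0.1],[[-0.0323,-0.0125,0],[0,0,0],0.1],[[-0.0323,-0.0125,0],[0,0,0],0.1],[[-0.0323,-0.0125,0],[0,0,0],0.1],[[-0.0323,-0.0125,0],[0,0,0],0.1],[[0,0,0],[0,0,0],0.1],[[0,0,0],[0,0,0],0.1]]'
python3 - <<'E'
from h import *
totool([0.4904,-0.2015,0.052])
c=cam('wrist'); save(c,'wrist3.png')
hsv=cv2.cvtColor(c['frame'],cv2.COLOR_RGB2HSV)
n,l,s,ce=cv2.connectedComponentsWithStats(cv2.inRange(hsv,(0,150,80),(5,255,255)))
for i in range(1,n):
    if s[i,4]>60: print(s[i],ce[i].round(1),onz(c,*ce[i],.075,True).round(4))
E
```

```text
t: 9.28
tool_pos: [0.4879, -0.2022, 0.224]
ee_rot: [-0.001, 0.799, 0.601, -0.001]
contact_force: [0.2, 0.5, 0.3]
opening: 0.554
finger_force: 0.0
tool delta [0.0013 0.0027 0.172 ] y yaw -16.1 z [-0.0028  0.0014 -1.    ]
[126  42  33  27 332] [142.2  54.9] [ 0.4038 -0.0366  0.075 ]
[273 164  15  51 709] [280.4 189. ] [ 0.4913 -0.1977  0.075 ]
```

View pics/wrist3.png

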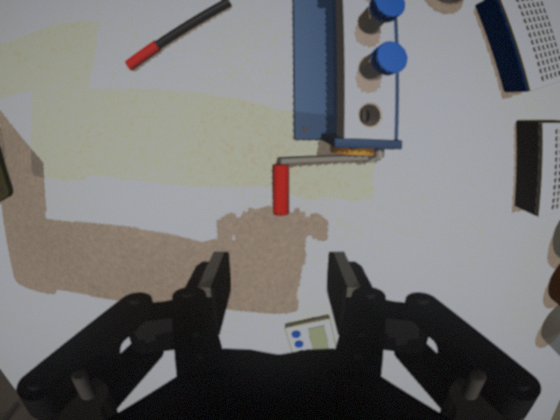

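The wrist view shows the handle bar at (280,189), midway between the fingers, measuring (0.491,-0.198) as predicted. Descending and gripping.

```bash
python3 -m inch '[[[0.001,0.002,0.03],[0,0,0],0.1],[[0,0.001,0.035],[0,0,0],0.1],[[0,0,0.035],[0,0,0],0.1],[[0,0,0.035],[0,0,0],0.1],[[0,0,0.025],[0,0,0],0.1],[[0,0,0.011],[0,0,0],0.1],[[0,0,0],[0,0,0],0.1],[[0,0,0],[0,0,0],0.1]]'
python3 -c "
from h import *
totool([0.4904,-0.2015,0.051])"
```

```text
t: 10.0
tool_pos: [0.4929, -0.1999, 0.0533]
ee_rot: [-0.001, 0.798, 0.603, -0.001]
contact_force: [0.3, -0.7, 0.4]
opening: 0.55
finger_force: 0.0
tool delta [-0.0022 -0.002   0.0023] y yaw -15.8 z [-0.0023  0.0012 -1.    ]
```

```bash
python3 -m inch '[[[-0.002,-0.001,0.002],[0,0,0],0.1],[[0,0,0],[0,0,0],-1],[[0,0,0],[0,0,0],-1],[[0,0,0],[0,0,0],-1],[[0,0,0],[0,0,0],-1],[[0,0,0],[0,0,0],-1],[[0,0,0],[0,0,0],-1]]' 35
python3 - <<'E'
from h import *
st()
e=np.radians(np.linspace(20,90,15)); x,z=-np.cos(e),np.sin(e)
print(np.c_[np.diff(x),-np.diff(z)].round(4)*.1)
E
```

```text
t: 10.58
tool_pos: [0.4889, -0.2022, 0.0529]
ee_rot: [-0.002, 0.798, 0.602, -0.001]
contact_force: [-5.9, 2.1, 6.1]
opening: 0.171
finger_force: 34.3
{'t': 10.5833, 'joint_pos': [-0.3918, 0.41, -0.4211, 0.7439, -0.0005, 1.4568], 'tool_pos': [0.4889, -0.2022, 0.0529], 'ee_rot': [-0.0016, 0.7982, 0.6024, -0.0013], 'contact_force': [-5.9182, 2.1442, 6.114], 'opening': 0.1709, 'finger_force': 34.3116}
[[ 0.00334 -0.00806]
 [ 0.00403 -0.00774]
 [ 0.00469 -0.00736]
 [ 0.00531 -0.00692]
 [ 0.00589 -0.00643]
 [ 0.00643 -0.00589]
 [ 0.00692 -0.00531]
 [ 0.00736 -0.00469]
 [ 0.00774 -0.00403]
 [ 0.00806 -0.00334]
 [ 0.00832 -0.00262]
 [ 0.00852 -0.00189]
 [ 0.00865 -0.00114]
 [ 0.00872 -0.00038]]
```

```bash
python3 -m inch '[[[0,0.0033,-0.0081],[0,0,0],-1],[[0,0.004,-0.0077],[0,0,0],-1],[[0,0.0047,-0.0074],[0,0,0],-1],[[0,0.0053,-0.0069],[0,0,0],-1],[[0,0,0],[0,0,0],-1]]'
python3 -m inch '[[[0,0.0059,-0.0064],[0,0,0],-1],[[0,0.0064,-0.0059],[0,0,0],-1],[[0,0.0069,-0.0053],[0,0,0],-1],[[0,0,0],[0,0,0],-1],[[0,0,0],[0,0,0],-1]]'
python3 -c "
from h import *
totool([0.5851,-0.2268,0.118])"
```

```text
t: 11.0
tool_pos: [0.5035, -0.2063, 0.0829]
ee_rot: [-0.004, 0.798, 0.602, -0.003]
contact_force: [-12.9, 2.6, 3.7]
opening: 0.169
finger_force: 34.5
t: 11.42
tool_pos: [0.5188, -0.2107, 0.1009]
ee_rot: [-0.006, 0.798, 0.602, -0.005]
contact_force: [-19.6, 4.6, 15.0]
opening: 0.166
finger_force: 35.3
tool delta [ 0.0027  0.0679 -0.0181] y yaw -15.93 z [-0.0143  0.0038 -0.9999]
```

The contact force is building up in the radial direction, so I'll check where the bar really is.

```bash
python3 - <<'E'
from h import *
for n in ('scene','side'):
    c=cam(n); P=cloud(c); hsv=cv2.cvtColor(c['frame'],cv2.COLOR_RGB2HSV)
    m=cv2.inRange(hsv,(0,150,60),(5,255,255))>0; m&=(abs(P[...,0]-.52)<.07)&(abs(P[...,1]+.21)<.06)
    print(n,m.sum(),np.median(P[m],0).round(4),np.percentile(P[m],[5,95],0).round(4).tolist())
    u,v=np.argwhere(m).mean(0)[::-1].astype(int)
    im=c['frame'][v-50:v+50,u-50:u+50]; save(dict(frame=cv2.resize(im,(400,400),interpolation=cv2.INTER_CUBIC)),n+'3.png')
cv2.imwrite('pics/both3.png',np.hstack([cv2.imread('pics/scene3.png'),cv2.imread('pics/side3.png')])); st()
E
```

```text
scene 22 [ 0.5283 -0.1925  0.1227] [[0.5222, -0.1995, 0.1182], [0.5319, -0.1859, 0.1254]]
side 36 [ 0.5206 -0.1931  0.1191] [[0.5152, -0.208, 0.1133], [0.5271, -0.1814, 0.1218]]
{'t': 11.5167, 'joint_pos': [-0.3847, 0.4138, -0.2658, 0.9055, -0.0018, 1.4641], 'tool_pos': [0.5188, -0.2107, 0.1009], 'ee_rot': [-0.0057, 0.7982, 0.6023, -0.0045], 'contact_force': [-18.2557, 4.2137, 14.6199], 'opening': 0.1763, 'finger_force': 35.2642}
```

View pics/both3.png

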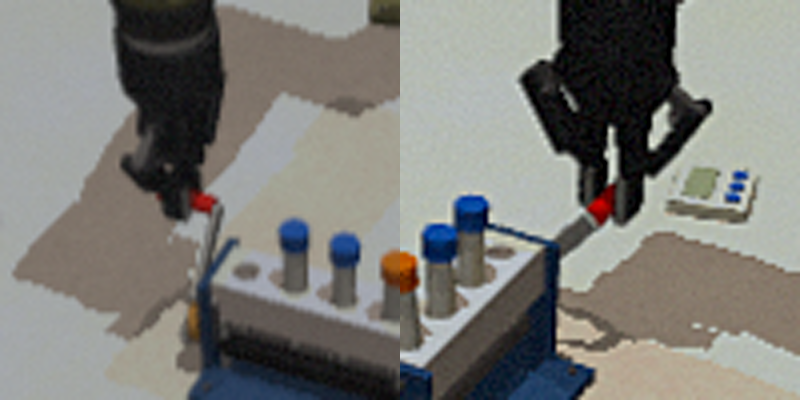

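The fingers hold the bar and the lever has swung to roughly 52°. I'll ease the command outward by about 3 mm and carry on.

```bash
python3 -m inch '[[[0,-0.0017,-0.0025],[0,0,0],-1],[[0,0.0074,-0.0047],[0,0,0],-1],[[0,0.0077,-0.004],[0,0,0],-1],[[0,0,0],[0,0,0],-1],[[0,0,0],[0,0,0],-1]]' 25
python3 -m inch '[[[0,0.0081,-0.0033],[0,0,0],-1],[[0,0.0083,-0.0026],[0,0,0],-1],[[0,0,0],[0,0,0],-1],[[0,0,0],[0,0,0],-1]]'
python3 -c "
from h import *
totool([0.5819,-0.2270,0.118]); print(status.observe()['moment'])"
```

```text
t: 11.93
tool_pos: [0.5359, -0.2155, 0.1135]
ee_rot: [-0.003, 0.798, 0.602, -0.002]
contact_force: [-12.4, 3.4, 14.9]
opening: 0.173
finger_force: 34.3
t: 12.27
tool_pos: [0.5548, -0.2208, 0.1202]
ee_rot: [-0.0, 0.798, 0.603, 0.0]
contact_force: [-7.5, 2.7, 11.7]
opening: 0.171
finger_force: 34.7
tool delta [0.0015 0.0277 0.0022] y yaw -15.9 z [ 0.e+00  1.e-04 -1.e+00]
[0.61735047 1.73272875 0.04840513]
```

```bash
python3 -m inch '[[[0,0.008,-0.003],[0,0,0],-1],[[0,0.0085,-0.0015],[0,0,0],-1],[[0,0.0085,-0.0005],[0,0,0],-1],[[0,0,0],[0,0,0],-1],[[0,0,0],[0,0,0],-1],[[0,0,0],[0,0,0],-1]]'
python3 - <<'E'
from h import *
totool([0.5819,-0.2270,0.118])
for n in ('scene','side'):
    c=cam(n); P=cloud(c); hsv=cv2.cvtColor(c['frame'],cv2.COLOR_RGB2HSV)
    m=cv2.inRange(hsv,(0,150,60),(5,255,255))>0; m&=(abs(P[...,0]-.58)<.07)&(abs(P[...,1]+.21)<.06)
    print(n,m.sum(),np.median(P[m],0).round(4),np.percentile(P[m],[5,95],0).round(4).tolist())
    u,v=np.argwhere(m).mean(0)[::-1].astype(int)
    im=c['frame'][v-40:v+60,u-50:u+50]; save(dict(frame=cv2.resize(im,(400,400),interpolation=cv2.INTER_CUBIC)),n+'4.png')
cv2.imwrite('pics/both4.png',np.hstack([cv2.imread('pics/scene4.png'),cv2.imread('pics/side4.png')]))
E
```

```text
t: 12.77
tool_pos: [0.5798, -0.2278, 0.1242]
ee_rot: [0.001, 0.798, 0.603, 0.001]
contact_force: [-4.3, 1.1, 6.2]
opening: 0.171
finger_force: 33.6
tool delta [0.0014 0.0017 0.0062] y yaw -15.89 z [ 1.6e-03 -1.0e-04 -1.0e+00]
scene 27 [ 0.5889 -0.2104  0.1447] [[0.5819, -0.2169, 0.1384], [0.5924, -0.2011, 0.1484]]
side 31 [ 0.5801 -0.2094  0.1418] [[0.5759, -0.2234, 0.1357], [0.5869, -0.199, 0.1446]]
```

View pics/both4.png

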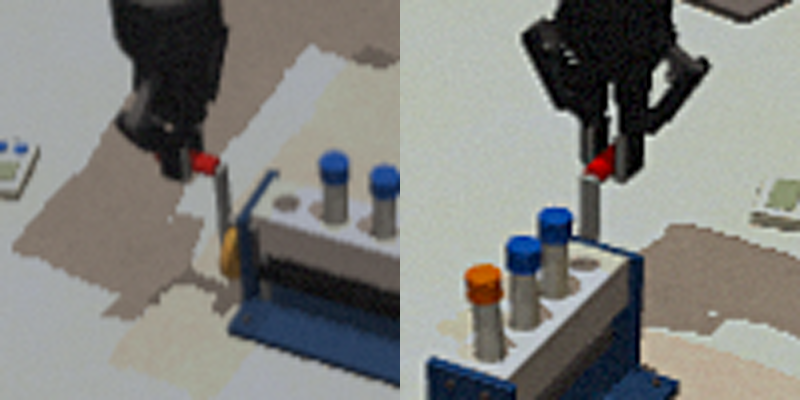

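The lever arm stands vertical in both views. The tool path fits a 100 mm circle with the bar within about 2° of the top, and the tube is upright in hole 3. I'll hold briefly, confirm it's steady and hand in.

```bash
python3 -m inch '[[[0,0.001,0],[0,0,0],-1],[[0,0,0],[0,0,0],-1],[[0,0,0],[0,0,0],-1],[[0,0,0],[0,0,0],-1],[[0,0,0],[0,0,0],-1],[[0,0,0],[0,0,0],-1],[[0,0,0],[0,0,0],-1]]'
python3 -c "
from h import *
st()
from bench import robot
print(robot.close_job())"
```

```text
t: 13.45
tool_pos: [0.5803, -0.228, 0.1242]
ee_rot: [0.0, 0.798, 0.603, 0.0]
contact_force: [-4.9, 1.9, 5.8]
opening: 0.17
finger_force: 33.7
{'t': 13.45, 'joint_pos': [-0.3746, 0.485, -0.0776, 1.0075, 0.0005, 1.4736], 'tool_pos': [0.5803, -0.228, 0.1242], 'ee_rot': [0.0002, 0.7981, 0.6025, 0.0004], 'contact_force': [-4.881, 1.9268, 5.8211], 'opening': 0.1701, 'finger_force': 33.712}
the job is handed in; nothing more can be done
None
```

I seated the orange-capped tube in hole 3 and let go of it, swung the lever to within about 2° of straight up by my measurement, and handed the job in at 13.45 s with the fingers still holding it; no verdict came back.

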